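Free the carousel's brake, turn the red-lidded jar to the front and hold it

TASK

Free the desk carousel by pressing the brake pedal at its foot all the way down to its stop, where it clicks and stays down by itself. Then turn the carousel by the wooden handle on top until the jar with the red lid stands at the front, centred straight above the pedal. Nothing else brakes it now, so finish with the gripper still closed firmly on the handle, holding the carousel still there; leave the things on it in their cups and the things on the desk beside it where they are.

Things in the scene. Friction and masses are not known exactly. Their poses are not given: they have to be found in the camera images.
- carousel: Fixed round steel foot (176 mm across) of the desk carousel. Origin on the desk top, on the turning axis, z up; its -x axis is the FRONT: the pedal points along it. It stands at a different place, turned up to 0.35 rad, in each episode.
- pedal_pad (a point): Centre of the ribbed black rubber top of the brake pedal's pad (40 mm across x 42 mm along), about 156 mm in front of the turning axis and, when up, 34 mm above the desk; it goes down with the pedal, about 17 mm to the stop. The front edge of the turntable is 44 mm behind this point; a small brass spring catch stands 36 mm behind it, on the left as the robot sees it (carousel +y).
- pedal (a joint): Brake pedal, hinged under the turntable 36 mm in front of the turning axis. 0 rad = up (a spring holds its rubber shoe against the turntable, braking it at over 1 N m); 0.14 = lower stop. Pressing the pad takes 6 to 9 N until it meets the stop. Let go from the stop it rises to about 0.10 rad, where the catch keeps it, brake off.
- turntable (a joint): How far the turntable (pale wooden disc 224 mm across, top 48 mm above the desk) has turned about its upright axis since the start, rad, counter-clockwise from above positive; always 0 at the start, whatever the start position. No stops: it turns endlessly. Brake off, it turns very easily (0.02 N m) and soon stops where it is left.
- handle: Wooden grip bar on the post in the middle of the turntable, which turns with it: 76 mm long (its x axis, pointing away from the red-lidded jar), 14 mm wide (y), 26 mm high; origin at the centre of its underside, on the turning axis 192 mm above the desk, so its top is at 218 mm. Tallest thing beside it: the pen, up to 169 mm above the desk.
- red_lid_jar: The jar to bring to the front: a round shaker jar with a pale body, brown-and-white printed band and red lid, 45 mm across and 106 mm tall, loose in a 51 mm wide cup 66 mm from the turning axis; origin at the centre of its underside, 51 mm above the desk.
- jar_place (a point): Centre of the floor of the red-lidded jar's cup, on the turntable 66 mm from the turning axis.
- green_tin: Green and cream tin, 57 mm across, 72 mm tall, loose in a cup of the turntable across from the jar; origin at the centre of its underside.
- blue_cap_pen: White glue pen with a blue cap, 20 mm thick, 118 mm tall, standing in a narrow cup of the turntable; origin at the centre of its underside.
- clip_in_cup: Black binder clip, 32 x 32 x 40 mm, in a low cup of the turntable; origin at the centre of its underside.
- rubber_stamp: Wooden rubber stamp, 24 x 60 x 69 mm, standing on the desk left of the carousel; origin at the centre of its underside.
- masking_tape: Roll of masking tape, 104 mm across, 25 mm high, lying on the desk right of the carousel; origin at the centre of its underside.
- clip_box: Small clear box of clips, 52 x 72 x 24 mm, on the desk behind the carousel; origin at the centre of its underside.
Not all that is in view belongs to the job. Of the things like the red_lid_jar, leave any that is purple; of the rest the smaller one is meant.

How it is judged:
By the outcome, as a careful person would: the job done as asked, in the order asked, and still so for the second after the job is handed in, while the arm keeps its last pose, push and grip.
It also fails if it takes over 72 s, if anything falls off the work surface, if the arm or the gripper's body presses on something with over 40 N, if the wrist force passes 120 N, or if a joint passes its speed limit or range.

ROBOT

A 6-joint arm with a two-finger parallel gripper is mounted at the origin on a cart in front of the work surface, level with it; the furniture and walls round the work are solid. World frame = base frame: x ahead of the robot, y to its left, z up, the work surface at z = 0. Lengths are in m, angles in rad, forces in N, time in s.
With the tool pointing down it reaches from about 0.3 to 0.85 m from the base axis. Payload 5.4 kg.
Tool frame: the origin (TCP) lies on the centre line of the jaws, within the pads' length; the fingertips stand ahead of it and the grasp point (between the pads) lies 8 mm behind it (env.tip_reach is the z of the fingertips in the tool frame, in m); z points along the fingers, y is the line along which they close (so a half turn about z gives the same grasp; the last joint's range is limited). The gripper opens to 85 mm and grips with 20 to 120 N. Pads are 22 mm wide; open, the fingers measure 114 mm over their backs; the gripper's body (76 mm by 85 mm) begins 54 mm behind the grasp point. The pads swing forward as they close: fully open they stand 13 mm farther back than shut.
Start: joints at [0.902, 0.158, 1.597, -0, 1.386, -0.21], TCP at [0.255, 0.516, 0.242] pointing down, gripper open.
Joint ranges: [-2.91, 2.91], [-0.94, 2.29], [0.18, 2.7], [-1.29, 4.43], [0.17, 2.64], [-3, 3]. Speed limits (rad/s): [2.57, 2.57, 3.14, 3.14, 3.14, 3.14].

INTERFACE

Orientations are given as a unit quaternion [w, x, y, z].
In Python, from bench import readout, imaging, hand_in, find_in, outline_of, landmark_of, env gives the robot as it stands. The module is installed in compiled form; this text tells all that it offers.
- The arm moves only by the tool drive_effector, called after ">>>" as name(argument=value, ...) on one line, values as JSON. Schema: {"type":"object","properties":{"deltas":{"type":"array","items":{"type":"number"},"minItems":7,"maxItems":56},"force":{"type":"number"},"only":{"type":"string"},"quiet":{"type":"boolean"},"lines":{"type":"string"}},"required":["deltas"],"additionalProperties":false}. deltas is one flat list of numbers that holds 1 to 8 rows one after another, with no inner brackets; each row has 7 numbers: the finger opening in m, then dx, dy, dz in a scale on which 1.0 is 30 cm, then a rotation vector rx, ry, rz in normalised numbers (1 is 2 pi rad); each row is the pose to reach, as a shift and turn from the pose commanded when the call began, along the tool's axes at that moment; what a row does not reach only later rows make up. A row lasts 1/12 s, in which the tool goes at most 0.0417 m and 0.125 rad, less where a joint would pass 70% of its speed; a pose out of reach is approached as far as the arm can. The fingers move at their own pace and stop on an object; force is the grip in N (left out, the last holds). Time passes only in rows, so rows that do not move let the fingers close. The tool returns the time, the measured TCP pose, the force, the opening and the grip force at its end. only (a regular expression) keeps the lines of the reply that match it, lines (a string "A,B") keeps lines A to B, and quiet returns only ok. A shift or turn number past 1, either way, is cut back to 1. Input that does not fit is refused with a message, and nothing moves.
- readout.get_state(): the state, without advancing time (a new reading comes with each control period).
- imaging.capture(name): name is "scene" or "top" or "wrist"; returns a dict with "frame" (384x512x3 uint8, red, green, blue), "fov_y" (degrees; the focal length in pixels is half the picture's height over the tangent of half this angle, whatever the lens; pixels are square), "cx", "cy" (the principal point, pixels), "k1" (the pictures are not rectified: a ray, as slopes to the right and down, at radius r is drawn at 1 + k1 r^2 times it, then the intrinsics apply), "eye" and "attitude" of the camera in the world; the wrist camera has in their place "tool_from_camera" (4x4, takes a point from camera to tool coordinates, whose origin is the TCP and whose axes are the flange's). Camera axes: x right, y down, z forward; pixel columns grow to the right and rows downward; lengths in m; the calibration is good to about 2 mm. A picture is of the moment at which its call begins: read the wrist's pose just before it. There is no depth.
- hand_in(): hands the job in; it is judged then, once.
Trained networks look in a picture, given as the dict that the camera call returned (one of the last four; its "shot" number tells which), for a name from the list of things; names that differ only in an ending like _2 or _b are one class to them, and where a whole thing is asked for, a point or a joint stands for the part that bears it (a point fixed in the world has none). Each returns a list of dicts, best first, with "score" (0 to 1); they miss things now and then, are a little off and sometimes report something else, mostly with a low value. They report only what shows in the picture. A call takes as long as a camera call. They do not tell look-alikes from the thing itself.
- find_in(query, picture): "at" ([x, y, z] in m, in world coordinates, good to about 4 mm: the middle of the surface that is visible of it).
- outline_of(query, picture): "region" (384x512 bool, what is visible of it).
- landmark_of(query, picture): "at" ([x, y, z] in m, in world coordinates, good to about 4 mm: a listed point, or the origin of a listed thing).
The state is a dict: "time": time; "joint_pos": joint angles; "dq": joint speeds; "tau": joint torques, N m; "tcp_pos": TCP position; "eef_rot": TCP orientation; "ft_force": force on the tool from outside, world axes, zero at the start; "torque": the same for the moment, N m; "gripper_width": finger opening in m; "finger_force": force on a finger pad.
Only numpy, scipy, OpenCV 4.12 (cv2) and the standard library are available. Lean on these libraries where they do the work, as an engineer would, in place of code of your own. Each camera call takes 0.05 s, during which the arm holds its last target. There are 200 camera calls.

## Working session

There is one attempt and no reset: what is moved stays moved. The work goes in short steps, Python scripts to look and compute and a tool call to move; the robot and the scene stay as the last step left them, time stands still between calls to the robot, and variables do not carry over. Pictures are saved under pics/ and viewed, at most 10 in all, crops included, and the job is handed in when it is done.

```bash
mkdir -p pics; cat > h.py <<'E'
from bench import readout, imaging, hand_in, find_in, outline_of, landmark_of, env
import numpy as np, cv2
from scipy.spatial.transform import Rotation as R
np.set_printoptions(precision=4,suppress=True)
def q2R(q): return R.from_quat([q[1],q[2],q[3],q[0]]).as_matrix()
def save(p,n): cv2.imwrite('pics/'+n,p['frame'][:,:,::-1])
E
python3 - <<'E'
from h import *
s=readout.get_state(); print(s['time'],s['tcp_pos'],s['eef_rot'],env.tip_reach)
a=imaging.capture('scene');b=imaging.capture('top')
print({k:v for k,v in b.items() if k!='frame'})
im=np.zeros((384,1024,3),np.uint8);im[:,:512]=a['frame'];im[:,512:]=b['frame']
save(a,'scene.png');save(b,'top.png')
for n in ['carousel','pedal_pad','handle','red_lid_jar','jar_place','green_tin']:
  for p,nm in((a,'scene'),(b,'top')):
    print(n,nm,[(np.array(d['at']),round(d['score'],2)) for d in landmark_of(n,p)])
E
```

```text
0.0 [0.2543 0.515  0.2413] [-0.0004  0.2274  0.9738 -0.0009] 0.011
{'fov_y': 57.26416447917323, 'cx': 255.65565874429038, 'cy': 195.6462391049269, 'k1': -0.10314507703101658, 'eye': array([0.4866, 0.0264, 0.9839]), 'attitude': array([ 0.0304, -0.7022,  0.7102, -0.0396]), 'shot': 2}
carousel scene [(array([0.6341, 0.0027, 0.1912]), 0.2)]
carousel top [(array([ 0.5707, -0.0187,  0.0516]), 0.54)]
pedal_pad scene [(array([0.4825, 0.0221, 0.0334]), 0.59)]
pedal_pad top [(array([0.4822, 0.0224, 0.0338]), 0.84)]
handle scene [(array([0.6346, 0.0033, 0.1915]), 0.6)]
handle top [(array([ 0.6334, -0.001 ,  0.1893]), 0.56)]
red_lid_jar scene [(array([ 0.7398, -0.2233, -0.0002]), 0.93), (array([0.3735, 0.0604, 0.0013]), 0.82)]
red_lid_jar top [(array([ 0.6437, -0.0616,  0.0567]), 0.92), (array([ 0.7349, -0.2198,  0.0003]), 0.92), (array([0.3768, 0.0607, 0.0016]), 0.7)]
jar_place scene [(array([ 0.6473, -0.0664,  0.0501]), 0.87)]
jar_place top [(array([ 0.6479, -0.0637,  0.049 ]), 0.68)]
green_tin scene [(array([0.6085, 0.0624, 0.0517]), 0.87), (array([0.71  , 0.0115, 0.0544]), 0.2)]
green_tin top [(array([0.6098, 0.0624, 0.0525]), 0.71), (array([ 0.591 , -0.1768,  0.0004]), 0.15)]
```

View pics/scene.png

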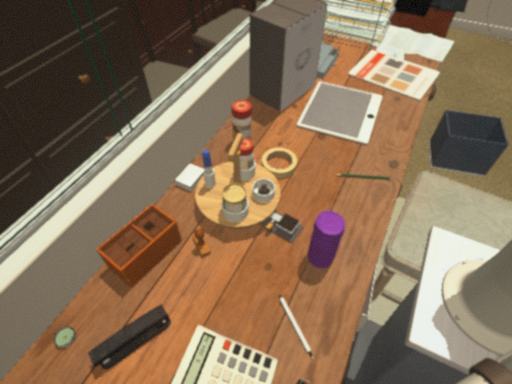

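View pics/top.png

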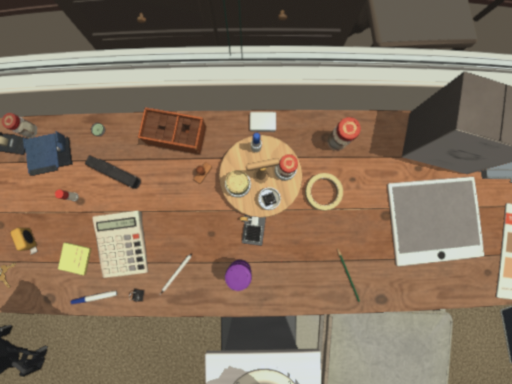

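Candidates for the jar, in top-view pixels:
- Jar on the carousel: (288,165).
- Larger red-lidded jar on the desk, behind and to the right: (346,130).
- Purple jar: (238,275).

The description fits the smaller one, in the carousel cup. I'll check that in a close crop and compute the first move.

```bash
cat >> h.py <<'E'
def go(target, yang=None):
    "tool-axis shift and turn to world TCP target, tool y at world angle yang (deg)"
    s=readout.get_state(); Rt=q2R(s['eef_rot']); p=np.array(s['tcp_pos'])
    d=Rt.T@(np.array(target)-p); a=np.degrees(np.arctan2(Rt[1,1],Rt[0,1]))
    t=None
    if yang is not None:
        y=np.radians(yang); Y=np.array([np.cos(y),np.sin(y),0]); Z=np.array([0,0,-1.]); X=np.cross(Y,Z)
        t=R.from_matrix(Rt.T@np.c_[X,Y,Z]).as_rotvec()
    print('t',s['time'],'tcp',p,'yang',a,'shift',d,'rot',t,'q',np.array(s['joint_pos']))
E
python3 - <<'E'
from h import *
b=imaging.capture('top');a=imaging.capture('scene')
c=cv2.resize(b['frame'][90:290,190:390],(600,600),interpolation=cv2.INTER_CUBIC)
cv2.imwrite('pics/crop.png',c[:,:,::-1])
for n in ['handle','red_lid_jar','pedal_pad']:
  for p in(a,b): print(n,[(np.array(d['at']),round(d['score'],2)) for d in find_in(n,p)], [(np.array(d['at']),round(d['score'],2)) for d in landmark_of(n,p)])
go([0.482,0.022,0.24],11)
w=imaging.capture('wrist');print(w['tool_from_camera'])
E
```

```text
handle [(array([0.6285, 0.01  , 0.2161]), 0.63)] [(array([0.635 , 0.0017, 0.195 ]), 0.72)]
handle [(array([0.6302, 0.0008, 0.2127]), 0.81), (array([0.4849, 0.0235, 0.0342]), 0.47)] [(array([0.6326, 0.0022, 0.1887]), 0.61)]
red_lid_jar [(array([ 0.731 , -0.2067,  0.104 ]), 0.77), (array([0.372 , 0.0799, 0.125 ]), 0.64), (array([ 0.63  , -0.0505,  0.1355]), 0.59), (array([0.6328, 0.0152, 0.0507]), 0.19)] [(array([ 0.6381, -0.0644,  0.0516]), 0.77), (array([0.374 , 0.0587, 0.0018]), 0.72), (array([ 0.741 , -0.2227, -0.0002]), 0.7)]
red_lid_jar [(array([ 0.7285, -0.2086,  0.1381]), 0.97), (array([ 0.6434, -0.0598,  0.1565]), 0.9), (array([0.3875, 0.06  , 0.1499]), 0.67)] [(array([ 0.6455, -0.0632,  0.0528]), 0.7), (array([ 0.737 , -0.2219,  0.    ]), 0.67), (array([0.3785, 0.061 , 0.0014]), 0.64), (array([0.4781, 0.0242, 0.0361]), 0.3)]
pedal_pad [(array([0.4863, 0.0251, 0.0315]), 0.65)] [(array([0.4821, 0.0203, 0.0358]), 0.61), (array([ 0.6405, -0.0651,  0.0534]), 0.45)]
pedal_pad [(array([0.484 , 0.0221, 0.035 ]), 0.87)] [(array([0.4797, 0.0239, 0.0351]), 0.88)]
t 1.4 tcp [0.2547 0.5155 0.2423] yang 63.714336093640725 shift [-0.4224 -0.3418  0.0023] rot [ 0.   -0.    0.92] q [ 0.9019  0.1584  1.597   0.      1.3862 -0.2101]
[[-0.0004 -0.9569 -0.2903  0.0735]
 [ 1.     -0.0003 -0.0004  0.0001]
 [ 0.0003 -0.2903  0.9569 -0.1308]
 [ 0.      0.      0.      1.    ]]
```

View pics/crop.png

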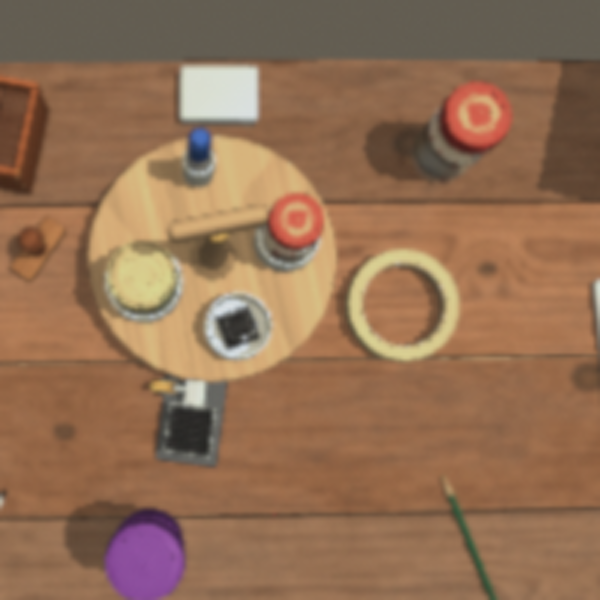

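The crop shows the jar with the red lid and printed band in the carousel cup at (295,222). It is clearly smaller than the desk jar at (478,118), and the purple jar is at (145,555). The carousel jar is the one meant, and the pedal pad is at (190,428). Now I'll move above the pedal.

The rows are not in the units I measure in: shifts go in shares of 30 cm and turns go in shares of 2 pi rad. I convert before sending: -0.248 m is -0.8267, -0.15 m is -0.5, 0.56 rad is 0.0891.

>>> drive_effector(deltas=[0,-0.1033,-0.0833,0,0,0,0.0111,0,-0.2067,-0.1667,0,0,0,0.0223,0,-0.31,-0.25,0,0,0,0.0334,0,-0.4133,-0.3333,0,0,0,0.0446,0,-0.5167,-0.4167,0,0,0,0.0557,0,-0.62,-0.5,0,0,0,0.0668,0,-0.7233,-0.5833,0,0,0,0.078,0,-0.8267,-0.6667,0,0,0,0.0891], force=30)

```text
time: 2.12
tcp_pos: [0.3889, 0.2246, 0.2426]
eef_rot: [0.0, 0.489, 0.872, 0.0]
ft_force: [0.5, -0.6, 0.6]
gripper_width: -0.0001
finger_force: 0.0
```

```bash
python3 -c "
from h import *
go([0.482,0.022,0.24],11)"
```

```text
t 2.1167 tcp [0.3889 0.2246 0.2426] yang 31.446735155978313 shift [-0.2215 -0.0262  0.0026] rot [0.0009 0.0001 0.3569] q [ 0.2535 -0.1812  1.9331 -0.      1.3888 -0.2953]
```

In the tool's units: -0.2215 m is -0.7383, -0.185 m is -0.6167, 0.357 rad is 0.0568.

>>> drive_effector(deltas=[0,-0.1233,-0.0133,0,0,0,0.0095,0,-0.2467,-0.03,0,0,0,0.0191,0,-0.3667,-0.0433,0,0,0,0.0286,0,-0.4933,-0.06,0,0,0,0.0382,0,-0.6167,-0.0733,0,0,0,0.0477,0,-0.7383,-0.0867,0.0087,0,0,0.0568,0,-0.7383,-0.0867,0.0087,0,0,0.0568])

```text
time: 2.7
tcp_pos: [0.4844, 0.0189, 0.2397]
eef_rot: [0.001, 0.638, 0.77, -0.001]
ft_force: [0.4, 0.1, -0.0]
gripper_width: -0.0002
finger_force: 0.0
```

```bash
python3 - <<'E'
from h import *
go([0.482,0.022,0.12],11)
s=readout.get_state();w=imaging.capture('wrist');save(w,'w1.png')
b=imaging.capture('top')
for n in ['pedal_pad','handle','jar_place','carousel','red_lid_jar']:
  for p in (w,b): print(n,[(np.array(d['at']),round(d['score'],2)) for d in landmark_of(n,p)])
E
```

```text
t 2.7 tcp [0.4844 0.0189 0.2397] yang 10.716793215053865 shift [ 0.0039 -0.0018  0.1197] rot [ 0.0007  0.0028 -0.0049] q [-0.2096 -0.0788  1.8467 -0.0023  1.3719 -0.3962]
pedal_pad [(array([0.4782, 0.0231, 0.0363]), 0.66)]
pedal_pad [(array([0.631 , 0.0012, 0.189 ]), 0.31)]
handle [(array([0.6314, 0.0023, 0.1958]), 0.59)]
handle [(array([ 0.6336, -0.0009,  0.1909]), 0.81)]
jar_place [(array([ 0.6454, -0.0623,  0.0555]), 0.68)]
jar_place [(array([ 0.6484, -0.0639,  0.0518]), 0.58)]
carousel [(array([0.6312, 0.0033, 0.1935]), 0.16)]
carousel []
red_lid_jar [(array([ 0.3788,  0.0621, -0.0012]), 0.63), (array([ 0.646 , -0.0584,  0.0535]), 0.55)]
red_lid_jar [(array([ 0.7375, -0.2166,  0.0005]), 0.98), (array([0.3787, 0.061 , 0.0005]), 0.96), (array([ 0.6439, -0.0632,  0.0524]), 0.69)]
```

View pics/w1.png

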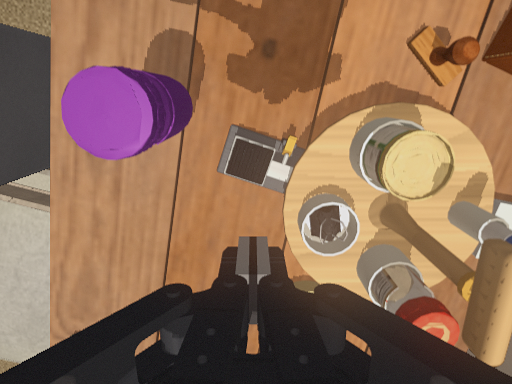

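The wrist view shows the pad centred at (247,160) and the catch at (290,145), with the fingertips at (253,240). The handle is at right, around (490,300). I'll put the pad and the handle edges through the calibration.

```bash
cat >> h.py <<'E'
def ray2z(p,uv,z,s=None):
    f=192/np.tan(np.radians(p['fov_y']/2)); K=np.array([[f,0,p['cx']],[0,f,p['cy']],[0,0,1]])
    # radial model: drawn = ray*(1+k1 r^2) -> OpenCV k1
    x,y=cv2.undistortPointsIter(np.array([[uv]],float),K,np.array([p['k1'],0,0,0,0.]),None,None,(3,50,1e-9))[0,0]
    if 'eye' in p: e=p['eye'];Rc=q2R(p['attitude'])
    else:
        T=p['tool_from_camera'];Rt=q2R(s['eef_rot']);Rc=Rt@T[:3,:3];e=Rt@T[:3,3]+s['tcp_pos']
    d=Rc@[x,y,1]; return e+d*(z-e[2])/d[2]
E
python3 - <<'E'
from h import *
s=readout.get_state();w=imaging.capture('wrist');b=imaging.capture('top')
print('pad w',ray2z(w,(247,160),.034,s),'pad top',ray2z(b,(190+190/3,90+428/3),.034))
for uv in [(222,155),(232,128),(285,190)]: print('plate',uv,ray2z(w,uv,.03,s))
# handle end points top edge in top view crop coordinates
for uv in [(171,229),(268,213)]: print('handle', ray2z(b,(190+uv[0]/3,90+uv[1]/3),.205))
m=outline_of('handle',b)
if m:
    v,u=np.nonzero(m[0]['region']);c=np.array([ray2z(b,(x,y),.210)[:2] for x,y in zip(u,v)])
    ev,V=np.linalg.eigh(np.cov(c.T));print(m[0]['score'],len(u),c.mean(0),np.sqrt(ev*12),np.degrees(np.arctan2(V[1,1],V[0,1])))
# disc centre by colour
m=outline_of('pedal_pad',w)
if m:
    v,u=np.nonzero(m[0]['region']);print('pedal mask',m[0]['score'],u.min(),u.max(),v.min(),v.max(),u.mean(),v.mean())
E
```

```text
pad w [0.4753 0.0312 0.034 ] pad top [0.4811 0.0209 0.034 ]
plate (222, 155) [0.4482 0.0306 0.03  ]
plate (232, 128) [0.4537 0.0605 0.03  ]
plate (285, 190) [0.5226 0.0057 0.03  ]
handle [0.6304 0.0345 0.205 ]
handle [ 0.6419 -0.0385  0.205 ]
0.82 272 [0.6337 0.0017] [0.019  0.0714] 100.59771768149267
pedal mask 0.85 226 293 142 190 256.36376953125 168.2763671875
```

```bash
python3 - <<'E'
from h import *
s=readout.get_state();w=imaging.capture('wrist')
print(s['tcp_pos'],s['eef_rot'],w['fov_y'],w['cx'],w['cy'],w['k1'])
c=cv2.resize(w['frame'][100:250,180:330],(600,600),interpolation=cv2.INTER_CUBIC)
cv2.imwrite('pics/w2.png',c[:,:,::-1])
print([np.array(d['at']) for d in landmark_of('pedal_pad',w)])
go([0.481,0.022,0.1],11)
E
```

```text
[0.4824 0.0242 0.2397] [0.     0.6348 0.7726 0.    ] 61.464824214142695 252.60053865914927 192.8467493093891 0.0008764462744149357
[array([0.4782, 0.0268, 0.0375])]
t 3.6 tcp [0.4825 0.0241 0.2397] yang 11.169670905778197 shift [-0.0018 -0.0018  0.1397] rot [-0.    -0.     0.003] q [-0.2009 -0.0825  1.8501  0.      1.374  -0.3958]
```

View pics/w2.png

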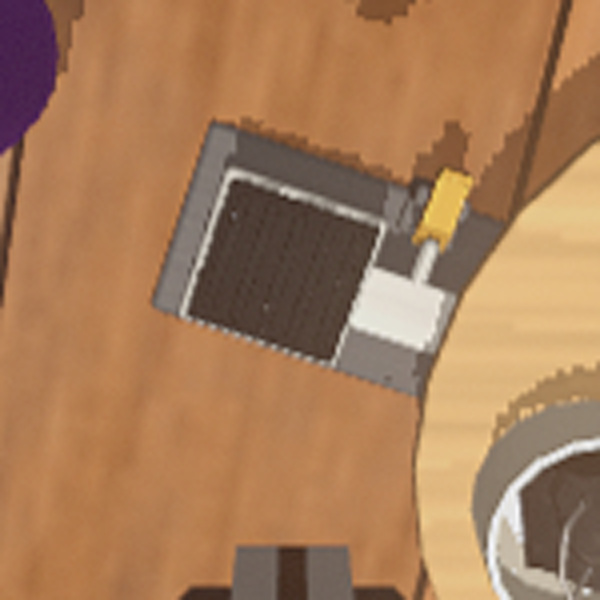

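The crop shows the rubber pad with corners at (230,172), (383,225), (335,362) and (185,315). Its centre is at full-frame pixel (251,167), so the earlier picture was taken before the arm had settled.

```bash
python3 - <<'E'
from h import *
s=readout.get_state();w=imaging.capture('wrist')
P=[ray2z(w,(180+u/4-.4,100+v/4-.4),.034,s)[:2] for u,v in [(230,172),(383,225),(335,362),(185,315)]]
P=np.array(P);print(P.mean(0),P)
for a,b in((1,0),(2,3)): d=P[b]-P[a];print(np.linalg.norm(d),np.degrees(np.arctan2(d[1],d[0])))
for a,b in((0,3),(1,2)): d=P[b]-P[a];print(np.linalg.norm(d),np.degrees(np.arctan2(d[1],d[0]))-90)
go([0.481,0.023,0.060],11)
E
```

```text
[0.4804 0.024 ] [[0.4618 0.0468]
 [0.5038 0.0409]
 [0.499  0.0016]
 [0.4568 0.0067]]
0.04239759146311977 171.99685083505256
0.042497451781313804 173.1236981507755
0.04035522508191004 -187.08226626197788
0.03952119368790176 -186.92995298312184
t 3.65 tcp [0.4825 0.0241 0.2397] yang 11.171154042627743 shift [-0.0008 -0.0016  0.1797] rot [-0.    -0.     0.003] q [-0.2009 -0.0825  1.8501 -0.      1.374  -0.3959]
```

In the tool's units: 0.182 m is 0.6067, 0.16 m is 0.5333.

>>> drive_effector(deltas=[0,-0.002,-0.0067,0.1333,0,0,0,0,-0.002,-0.0067,0.2667,0,0,0,0,-0.002,-0.0067,0.4,0,0,0,0,-0.002,-0.0067,0.5333,0,0,0,0,-0.002,-0.0067,0.6067,0,0,0,0,-0.002,-0.0067,0.6067,0,0,0,0,-0.002,-0.0067,0.6067,0,0,0])

```text
time: 4.23
tcp_pos: [0.4799, 0.0233, 0.0572]
eef_rot: [-0.001, 0.635, 0.773, -0.001]
ft_force: [1.2, -0.4, -0.1]
gripper_width: -0.0
finger_force: 0.0
```

>>> drive_effector(deltas=[0,0,0,0.0267,0,0,0,0,0,0,0.0467,0,0,0,0,0,0,0.06,0,0,0,0,0,0,0.06,0,0,0,0,0,0,0.06,0,0,0])

```text
time: 4.65
tcp_pos: [0.4827, 0.0227, 0.0416]
eef_rot: [0.002, 0.635, 0.773, 0.001]
ft_force: [-0.8, 0.0, 7.2]
gripper_width: 0.0002
finger_force: 3.7
```

Contact came as expected at TCP z of about 0.045. I'll press on to the stop.

In the tool's units: 0.009 m is 0.03, 0.006 m is 0.02.

>>> drive_effector(deltas=[0,0,0,0.01,0,0,0,0,0,0,0.02,0,0,0,0,0,0,0.03,0,0,0,0,0,0,0.03,0,0,0])

```text
time: 4.98
tcp_pos: [0.4824, 0.0228, 0.0323]
eef_rot: [0.002, 0.635, 0.773, 0.001]
ft_force: [-1.3, 0.7, 7.3]
gripper_width: -0.0
finger_force: 3.7
```

>>> drive_effector(deltas=[0,0,0,0.0067,0,0,0,0,0,0,0.0133,0,0,0,0,0,0,0.0133,0,0,0])

```text
time: 5.23
tcp_pos: [0.4825, 0.0228, 0.029]
eef_rot: [0.002, 0.635, 0.773, 0.001]
ft_force: [-3.9, 0.4, 11.3]
gripper_width: -0.0002
finger_force: 6.0
```

In the tool's units: 0.003 m is 0.01, 0.002 m is 0.0067.

>>> drive_effector(deltas=[0,0,0,0.0033,0,0,0,0,0,0,0.0067,0,0,0,0,0,0,0.01,0,0,0,0,0,0,0.01,0,0,0])

```text
time: 5.57
tcp_pos: [0.4829, 0.0228, 0.0282]
eef_rot: [0.001, 0.635, 0.773, 0.0]
ft_force: [-11.1, 1.8, 32.3]
gripper_width: -0.0005
finger_force: 16.9
```

The force jumped to 32 N, so the pedal is at its stop. Now I'll lift and check it stays down.

In the tool's units: -0.24 m is -0.8, -0.2 m is -0.6667.

>>> drive_effector(deltas=[0,0,0,-0.0333,0,0,0,0,0,0,-0.1333,0,0,0,0,0,0,-0.2667,0,0,0,0,0,0,-0.4,0,0,0,0.045,0,0,-0.5333,0,0,0,0.045,0,0,-0.6667,0,0,0,0.045,0,0,-0.8,0,0,0,0.045,0,0,-0.8,0,0,0])

```text
time: 6.23
tcp_pos: [0.4851, 0.0224, 0.274]
eef_rot: [0.008, 0.635, 0.773, 0.004]
ft_force: [1.2, -0.5, 1.4]
gripper_width: 0.0448
finger_force: 0.0
```

>>> drive_effector(deltas=[0.045,0,0,0,0,0,0,0.045,0,0,0,0,0,0,0.045,0,0,0,0,0,0])

```text
time: 6.48
tcp_pos: [0.4798, 0.0233, 0.2622]
eef_rot: [-0.001, 0.635, 0.773, -0.001]
ft_force: [0.8, 0.7, -0.3]
gripper_width: 0.0448
finger_force: 0.0
```

```bash
python3 - <<'E'
from h import *
s=readout.get_state();w=imaging.capture('wrist');b=imaging.capture('top');a=imaging.capture('scene')
save(w,'w3.png')
for p in(w,a,b): print('pad',[(np.array(d['at']),round(d['score'],2)) for d in landmark_of('pedal_pad',p)],'handle',[(np.array(d['at']),round(d['score'],2)) for d in landmark_of('handle',p)],'jp',[(np.array(d['at']),round(d['score'],2)) for d in landmark_of('jar_place',p)])
for p,z in((b,.21),(w,.21)):
    m=outline_of('handle',p)
    if m:
        v,u=np.nonzero(m[0]['region']);c=np.array([ray2z(p,(x,y),z,s)[:2] for x,y in zip(u,v)])
        ev,V=np.linalg.eigh(np.cov(c.T));print(m[0]['score'],len(u),c.mean(0),np.sqrt(ev*12),np.degrees(np.arctan2(V[1,1],V[0,1])))
go([0.6335,0.001,0.27],10.5)
E
```

```text
pad [(array([0.4781, 0.0267, 0.0248]), 0.78)] handle [(array([ 0.634 , -0.0002,  0.1927]), 0.79)] jp [(array([ 0.6476, -0.064 ,  0.0537]), 0.6)]
pad [(array([0.481 , 0.0204, 0.0237]), 0.77)] handle [(array([ 0.6329, -0.001 ,  0.1909]), 0.58)] jp [(array([ 0.6458, -0.0634,  0.049 ]), 0.74)]
pad [(array([0.608 , 0.0616, 0.0522]), 0.37)] handle [(array([0.631 , 0.004 , 0.1915]), 0.76)] jp [(array([ 0.6491, -0.067 ,  0.0518]), 0.73), (array([ 0.6468, -0.0628,  0.0521]), 0.36)]
0.51 238 [0.6336 0.0021] [0.0167 0.0732] 100.74692533938963
0.8 4220 [0.6282 0.0089] [0.0298 0.0674] 108.78808794907617
t 7.1833 tcp [0.4806 0.0232 0.2637] yang 11.171861288129728 shift [-0.0514  0.1457 -0.0063] rot [ 0.     -0.      0.0117] q [-0.2037 -0.1051  1.8233  0.      1.4233 -0.3987]
```

View pics/w3.png

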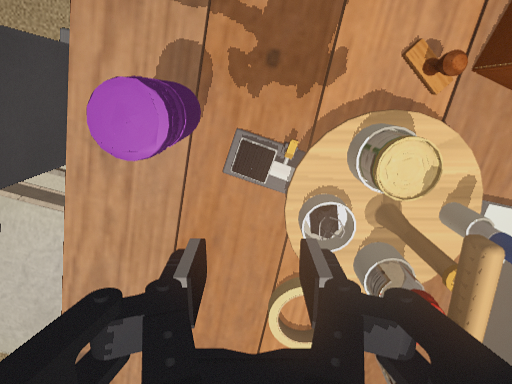

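The picture shows the pad latched at (258,158). The landmarks put it at about 24 mm, down from 34 mm, which matches the catch position. Next I'll go above the handle.

In the tool's units: 0.145 m is 0.4833, -0.024 m is -0.08.

>>> drive_effector(deltas=[0.05,-0.04,0.12,-0.0067,0,0,0,0.05,-0.08,0.24,-0.0133,0,0,0,0.05,-0.12,0.36,-0.02,0,0,0,0.05,-0.17,0.4833,-0.02,0,0,0,0.05,-0.17,0.4833,-0.02,0,0,0,0.05,-0.17,0.4833,-0.02,0,0,0,0.05,-0.17,0.4833,-0.02,0,0,0])

```text
time: 7.77
tcp_pos: [0.6324, 0.0013, 0.2693]
eef_rot: [-0.001, 0.635, 0.773, -0.0]
ft_force: [0.5, 0.3, -0.4]
gripper_width: 0.0498
finger_force: 0.0
```

```bash
python3 - <<'E'
from h import *
s=readout.get_state();w=imaging.capture('wrist');save(w,'w4.png')
print('handle',[(np.array(d['at']),round(d['score'],2)) for d in landmark_of('handle',w)])
m=outline_of('handle',w)
if m:
    M=m[0]['region'].astype(np.uint8)*255; v,u=np.nonzero(M);print(m[0]['score'],len(u),u.min(),u.max(),v.min(),v.max())
go([0.633,0.0015,0.199],11.3)
E
```

```text
handle [(array([0.632 , 0.0019, 0.1954]), 0.95)]
0.89 2655 241 269 155 273
t 7.9167 tcp [0.632  0.0015 0.2709] yang 11.190991171660624 shift [-0.0002  0.0008  0.0719] rot [ 0.0014  0.0005 -0.0019] q [-0.1884  0.2866  1.3907  0.      1.4628 -0.3838]
```

View pics/w4.png

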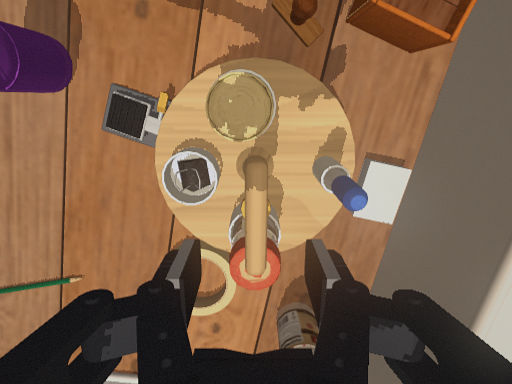

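The handle at (256,215) is parallel to the jaws' gap and centred in it. I'll descend and grip.

In the tool's units: 0.072 m is 0.24, 0.055 m is 0.1833.

>>> drive_effector(deltas=[0.05,0,0.0033,0.1,0,0,0,0.05,0,0.0033,0.1833,0,0,0,0.05,0,0.0033,0.24,0,0,0,0.05,0,0.0033,0.24,0,0,0,0,0,0.0033,0.24,0,0,0,0,0,0.0033,0.24,0,0,0,0,0,0.0033,0.24,0,0,0,0,0,0.0033,0.24,0,0,0], force=60)

```text
time: 8.58
tcp_pos: [0.6344, 0.0012, 0.2006]
eef_rot: [0.001, 0.635, 0.773, 0.001]
ft_force: [-3.8, -0.3, 6.5]
gripper_width: 0.0134
finger_force: 60.3
```

>>> drive_effector(deltas=[0,0,0,0,0,0,0,0,0,0,0,0,0,0,0,0,0,0,0,0,0], force=60)

```text
time: 8.83
tcp_pos: [0.6344, 0.0012, 0.2005]
eef_rot: [0.001, 0.635, 0.773, 0.0]
ft_force: [-3.9, 0.8, 7.1]
gripper_width: 0.013
finger_force: 60.3
```

```bash
python3 - <<'E'
from h import *
b=imaging.capture('top');a=imaging.capture('scene')
for p in(a,b): print('jp',[(np.array(d['at']),round(d['score'],2)) for d in landmark_of('jar_place',p)])
go([0.633,0.0015,0.199],11.3)
E
```

```text
jp [(array([ 0.6487, -0.0623,  0.0506]), 0.69)]
jp []
t 9.0333 tcp [0.6344 0.0012 0.2005] yang 11.181348369526173 shift [ 0.0006 -0.0013  0.0015] rot [ 0.0024  0.0014 -0.0021] q [-0.1881  0.3392  1.4656 -0.0004  1.334  -0.3831]
```

The grip is firm: width 13 mm, 60 N. The jar now points at −78.8° and the front is at about 172.2°, so it needs a turn of −109°, which is +1.90 rad about tool z. I'll also take out the 1 to 2 mm centring offset.

In the tool's units: 0.0014 m is 0.0047, -0.001 m is -0.0033, 0.45 rad is 0.0716.

>>> drive_effector(deltas=[0,0,0.0047,-0.0033,0,0,0.0032,0,0,0.0047,-0.0033,0,0,0.0095,0,0,0.0047,-0.0033,0,0,0.0191,0,0,0.0047,-0.0033,0,0,0.0286,0,0,0.0047,-0.0033,0,0,0.0398,0,0,0.0047,-0.0033,0,0,0.0509,0,0,0.0047,-0.0033,0,0,0.0621,0,0,0.0047,-0.0033,0,0,0.0716], force=60)

```text
time: 9.7
tcp_pos: [0.6345, 0.0012, 0.2005]
eef_rot: [0.0, 0.792, 0.61, -0.001]
ft_force: [-8.0, -1.1, 5.0]
gripper_width: 0.013
finger_force: 60.1
```

```bash
python3 - <<'E'
from h import *
b=imaging.capture('top');a=imaging.capture('scene')
for p in(a,b): print('jp',[(np.array(d['at']),round(d['score'],2)) for d in landmark_of('jar_place',p)])
go([0.633,0.0015,0.2],-97.8)
E
```

```text
jp [(array([ 0.618 , -0.0609,  0.0482]), 0.75)]
jp [(array([ 0.6177, -0.0654,  0.0526]), 0.69)]
t 9.9 tcp [0.6345 0.0012 0.2005] yang -14.614042125566792 shift [-0.0001 -0.0016  0.0005] rot [0.0004 0.0016 1.4519] q [-0.1876  0.3422  1.4619 -0.0014  1.3383  0.0678]
```

Turning works. The side force says the commanded centre is about 2.7 mm too far in +x, so I'll correct that and keep turning.

In the tool's units: -0.0026 m is -0.0087, -0.0007 m is -0.0023, 0.54 rad is 0.0859.

>>> drive_effector(deltas=[0,-0.0023,-0.0087,-0.0033,0,0,0.0048,0,-0.0023,-0.0087,-0.0033,0,0,0.0143,0,-0.0023,-0.0087,-0.0033,0,0,0.0255,0,-0.0023,-0.0087,-0.0033,0,0,0.0382,0,-0.0023,-0.0087,-0.0033,0,0,0.0509,0,-0.0023,-0.0087,-0.0033,0,0,0.0637,0,-0.0023,-0.0087,-0.0033,0,0,0.0764,0,-0.0023,-0.0087,-0.0033,0,0,0.0859], force=60)

```text
time: 10.57
tcp_pos: [0.6344, 0.0012, 0.2006]
eef_rot: [0.002, 0.926, 0.376, 0.003]
ft_force: [7.8, -0.5, -5.2]
gripper_width: 0.0132
finger_force: 59.9
```

>>> drive_effector(deltas=[0,0,0,0,0,0,0.0095,0,0,0,0,0,0,0.0207,0,0,0,0,0,0,0.0334,0,0,0,0,0,0,0.0462,0,0,0,0,0,0,0.0589,0,0,0,0,0,0,0.0716,0,0,0,0,0,0,0.0844,0,0,0,0,0,0,0.0955], force=60)

```text
time: 11.23
tcp_pos: [0.6345, 0.0011, 0.2006]
eef_rot: [0.001, 0.996, 0.086, 0.003]
ft_force: [8.9, -1.7, -5.1]
gripper_width: 0.0128
finger_force: 59.9
```

```bash
python3 - <<'E'
from h import *
b=imaging.capture('top');a=imaging.capture('scene')
for p in(a,b): print('jp',[(np.array(d['at']),round(d['score'],2)) for d in landmark_of('jar_place',p)])
go([0.633,0.0015,0.2],-97.8)
E
```

```text
jp [(array([ 0.5702, -0.0078,  0.0509]), 0.62)]
jp [(array([ 0.5712, -0.0085,  0.0536]), 0.72)]
t 11.4333 tcp [0.6345 0.001  0.2006] yang -79.95464067975168 shift [-0.0014 -0.0007  0.0006] rot [ 0.0012 -0.0059  0.3115] q [-0.1885  0.3369  1.4684  0.      1.3303  1.207 ]
```

In the tool's units: 0.0013 m is 0.0043, 0.0005 m is 0.0017, 0.315 rad is 0.0501.

>>> drive_effector(deltas=[0,0.0043,0.0007,0.0017,0,0,0.008,0,0.0043,0.0007,0.0017,0,0,0.0175,0,0.0043,0.0007,0.0017,0,0,0.0286,0,0.0043,0.0007,0.0017,0,0,0.0382,0,0.0043,0.0007,0.0017,0,0,0.0462,0,0.0043,0.0007,0.0017,0,0,0.0501,0,0.0043,0.0007,0.0017,0,0,0.0501,0,0.0043,0.0007,0.0017,0,0,0.0501], force=60)

```text
time: 12.1
tcp_pos: [0.6346, 0.001, 0.2006]
eef_rot: [0.001, 0.998, -0.069, 0.001]
ft_force: [1.9, -3.3, 2.5]
gripper_width: 0.0126
finger_force: 61.0
```

>>> drive_effector(deltas=[0,0,0,0,0,0,0,0,0,0,0,0,0,0,0,0,0,0,0,0,0,0,0,0,0,0,0,0], force=60)

```text
time: 12.43
tcp_pos: [0.6346, 0.001, 0.2006]
eef_rot: [0.001, 0.998, -0.069, 0.001]
ft_force: [1.4, -4.2, 5.8]
gripper_width: 0.0127
finger_force: 61.5
```

```bash
python3 - <<'E'
from h import *
a=imaging.capture('scene');b=imaging.capture('top');c=imaging.capture('top')
for n in('jar_place','red_lid_jar','pedal_pad','green_tin','rubber_stamp','masking_tape'):
  for p in(a,b,c): print(n,[(np.array(d['at']),round(d['score'],2)) for d in landmark_of(n,p)])
im=cv2.resize(np.vstack([b['frame'][120:280,190:370],a['frame'][120:280,150:330]]),None,fx=1.8,fy=1.8,interpolation=cv2.INTER_CUBIC)
cv2.imwrite('pics/end.png',im[:,:,::-1])
go([0.6345,0.001,0.2],-98)
E
```

```text
jar_place [(array([0.5694, 0.0079, 0.0509]), 0.96)]
jar_place [(array([0.5698, 0.0106, 0.0531]), 0.82)]
jar_place [(array([0.5698, 0.0114, 0.0526]), 0.83)]
red_lid_jar [(array([0.3757, 0.0585, 0.0023]), 0.97), (array([0.5634, 0.0098, 0.0484]), 0.94), (array([ 0.7375, -0.2232, -0.0002]), 0.49)]
red_lid_jar [(array([ 0.7359, -0.2189,  0.0003]), 0.93), (array([0.5689, 0.0114, 0.0548]), 0.73)]
red_lid_jar [(array([ 0.7369, -0.2198,  0.0001]), 0.85), (array([0.5659, 0.0111, 0.0549]), 0.64)]
pedal_pad [(array([0.4822, 0.0183, 0.021 ]), 0.92)]
pedal_pad []
pedal_pad []
green_tin [(array([0.6993, 0.0062, 0.055 ]), 0.88)]
green_tin []
green_tin []
rubber_stamp [(array([0.653 , 0.1635, 0.002 ]), 0.51)]
rubber_stamp [(array([ 0.6514,  0.1642, -0.0013]), 0.46)]
rubber_stamp [(array([ 0.6501,  0.1651, -0.0008]), 0.49)]
masking_tape [(array([ 0.5909, -0.1724, -0.0033]), 0.58)]
masking_tape [(array([ 0.5922, -0.1767, -0.0042]), 0.94), (array([0.6346, 0.0683, 0.0491]), 0.18)]
masking_tape [(array([ 0.5889, -0.1758, -0.0014]), 0.8), (array([0.6315, 0.0017, 0.1866]), 0.29)]
t 13.4833 tcp [0.6346 0.001  0.2006] yang -97.9537152326492 shift [-0.0001  0.      0.0006] rot [ 0.001  -0.0028  0.0008] q [-0.188   0.3396  1.4651 -0.0009  1.3341  1.5218]
```

View pics/end.png

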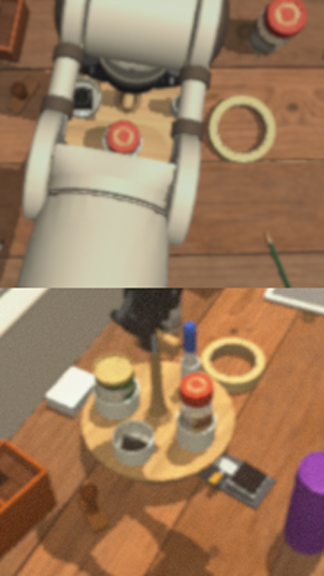

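The picture shows the red-lidded jar at (123,135) in the top half and (197,395) in the scene half, directly behind the latched pedal. Everything is in its cup. The jar bears 171.9° from the axis and the pedal 171.5–172.7°, so I'm handing in with the grip held.

```bash
python3 -c "
from h import *
print(hand_in())"
```

```text
the job is handed in; nothing more can be done
None
```

I pressed the pedal to its stop, where it latched, and turned the carousel until the red-lidded jar lined up with the pedal to within about 1°. I then handed in with the gripper closed on the handle at about 60 N; no verdict came back.

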